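# File into the revolving tool stand, stand turned home

### The job

Take the long file out of the leaning rack and drop it point down, handle up, into the empty steel tube of the revolving tool stand, so that it stands on the tube's floor. Then turn the loaded stand (its upright handle is there for that) clockwise seen from above, all the way home until the ear under the handle comes up against the stop post, and let go. Leave the mushroom-handled graver in the rack.

Things in the scene. Friction and masses are not known exactly. Their poses are not given: they have to be found in the camera images.
- file: Round file, 195 mm long, 70 g: dark steel blade 9 mm in diameter (first 100 mm), then a straight light-wood handle 19 mm in diameter. Origin: the blade's point, on the axis; z runs from point to handle end. At the start it leans in one of the rack's two lanes, handle up, axis 0.5 rad from vertical; the handle is clear of the rack from 130 to 195 mm from the point.
- graver: Graver, 156 mm long, leaning in the rack's other lane: steel blade 9 mm in diameter, dark-wood handle with a mushroom head 36 mm in diameter. Origin: the blade's point; z towards the head. Stays where it is.
- rack: Fixed wooden rack, base 160 x 190 mm, two open lanes 45 mm either side of its middle (along its y). Origin: centre of the underside; tools lean towards its +x, their points at (-45, +-45, 25) mm and the file's handle end at (48, +-45, 196) mm in its frame. Tools lift straight up out of it.
- stand: Fixed round steel base of the stand, 190 mm across. Origin: centre of the underside, on the vertical turning axis. A plywood disc (radius 112 mm, top 33 mm above the bench) turns on it, with the tube 70 mm and, across from it, the handle 88 mm from the axis, and a block and a tin (95 and 75 mm tall) between. Stop post: 16 mm diameter, 50 mm tall, 129 mm from the axis.
- tube_mouth (a point): Centre of the mouth of the empty steel tube, 108 mm above the bench. Tube: inner diameter 22 mm, outer 28 mm, 71 mm deep inside. It turns with the disc.
- tube_floor (a point): Centre of the floor inside that tube, 37 mm above the bench.
- handle (a point): On the axis of the stand's upright handle, where to grip it, 89 mm above the bench. The handle is a round steel post 16 mm in diameter with a dark-wood cap 20 mm across, from 33 to 105 mm above the bench; it does not spin by itself.
- carousel (a joint): Angle of the disc, rad: grows as it turns clockwise seen from above, 0 to 0.4 at the start, 1.6 when home with the ear against the stop post. It stays where it is left.

How it is judged:
On the way, in this order (a step that is already met when the one before it is completed fails the run):
1. the file stands in the tube, point down, released (z of file in the frame of tube_floor below 0.012 m and horizontal distance between file and tube_floor below 0.012 m and angle between file's own z axis and vertical below 0.3 rad and contact force between file and the fingers below 0.3 N), for 0.2 s.
2. the stand, with the file in it, is turned home (z of file in the frame of tube_floor below 0.012 m and horizontal distance between file and tube_floor below 0.012 m and angle between file's own z axis and vertical below 0.3 rad and value of joint carousel above 1.53 rad), for 0.2 s.
At the end, for the whole second after the job is handed in: The file stands point down in the tube: its point within 12 mm of the tube's floor in height and within 12 mm of its centre sideways, within 0.3 rad of upright and at rest; the stand is within 0.07 rad of home (joint above 1.53); the graver is within 30 mm of where it was (all of step 2 and linear speed of file below 0.03 m/s and distance of graver from where it was at the start of the episode below 0.03 m); the robot touches nothing.
It fails at once if the graver is knocked out of its lane (distance of graver from where it was at the start of the episode above 0.03 m).
It also fails if it takes over 53 s, if anything falls off the work surface, if the arm or the gripper's body presses on something with over 40 N, if the wrist force passes 120 N, or if a joint passes its speed limit or range.

### The arm

A 6-joint arm with a two-finger parallel gripper is mounted at the origin on the work surface. World frame = base frame: x ahead of the robot, y to its left, z up, the work surface at z = 0. Lengths are in m, angles in rad, forces in N, time in s.
With the tool pointing down it reaches from about 0.25 to 0.775 m from the base axis. Payload 4 kg.
Tool frame: the origin (TCP) lies on the centre line of the jaws, within the pads' length; the fingertips stand 8 mm ahead of it and the grasp point (between the pads) lies 11 mm behind it (env.tip_extent is the distance from the TCP to the fingertips, in m); z points along the fingers, y is the line along which they close (so a half turn about z gives the same grasp; the last joint's range is limited). The gripper opens to 85 mm and grips with 20 to 120 N. Pads are 22 mm wide; open, the fingers measure 114 mm over their backs; the gripper's body (76 mm by 85 mm) begins 54 mm behind the grasp point. The pads swing forward as they close: fully open they stand 13 mm farther back than shut.
Start: joints at [1.014, 0.087, 1.371, -0, 1.684, -0.103], TCP at [0.241, 0.494, 0.239] pointing down, gripper open.
Joint ranges: [-3.1, 3.1], [-0.76, 2.03], [0.27, 2.55], [-1.08, 4.22], [0.17, 2.65], [-2.57, 2.57]. Speed limits (rad/s): [2.79, 2.79, 3.14, 3.14, 3.14, 3.14].

### API

Orientations are given as a rotation vector (axis times angle).
In Python, from plant import env gives the robot as it stands.
- The arm moves only by the tool jog_arm, never from a script. Its argument "moves" is a list that holds one entry, the list of rows, each a list of 6 numbers: the shift along the world's x, y, z in m, then the turn, a rotation vector about the world's x, y, z in rad. In form: [[[dx, dy, dz, rx, ry, rz], ...]]. A call has 1 to 8 rows; each row shifts and turns the commanded pose from where the row before left it; what a row does not reach is not made up. A row lasts 1/8 s, in which the tool goes at most 62.5 mm and 10.7 degrees, less where a joint would pass 70% of its speed; a pose out of reach is approached as far as the arm can. A call is refused whole if a number of a shift passes 0.0625 or a number of a turn 0.188, either way. A call with a gripper value outside its range is refused whole. "jaw" is the closure, from 0 (fully open) to 1 (shut), set as the call begins (left out, the last holds). The fingers move at their own pace and stop on an object; "newtons" is the grip in N (left out, the last holds). Time passes only in rows, so rows that do not move let the fingers close. It gives the time, the measured TCP pose, the force, the opening and the grip force at its end, in the units of the state.
- env.get_state(): the state, without advancing time (a new reading comes with each control period).
- env.get_image(name): name is "scene" or "top"; returns (picture, depth): 420x560x3 uint8, red, green, blue; 420x560 float32, m along the optical axis (not along the pixel's ray), 0 where there is no reading.
- env.camera_model(name): a dict with "intrinsics" (3x3 intrinsics, pixels), "world_from_camera" (4x4, takes a point from camera to world coordinates). Camera axes: x right, y down, z forward; pixel columns grow to the right and rows downward; lengths in m; the calibration is good to about 2 mm. A picture is of the moment at which its call begins. camera_model takes no time and is no camera call.
- env.close_job(): hands the job in; it is judged then, once.
Trained networks look in the newest picture that a camera, given by its name, has taken for a name from the list of things; names that differ only in an ending like _2 or _b are one class to them, and where a whole thing is asked for, a point or a joint stands for the part that bears it (a point fixed in the world has none). Each returns a list of dicts, best first, with "score" (0 to 1); they miss things now and then, are a little off and sometimes report something else, mostly with a low value. They report only what shows in the picture. A call takes as long as a camera call.
- env.look_for(camera, thing): "bbox" ([left, top, right, bottom] in pixels, round what is visible of it).
The state is a dict: "time_s": time; "q": joint angles; "qvel": joint speeds; "tau": joint torques, N m; "ee_pos": TCP position; "tcp_rot": TCP orientation; "ft_force": force on the tool from outside, world axes, zero at the start; "moment": the same for the moment, N m; "finger_gap": finger opening in m; "finger_force": force on a finger pad.
Only numpy, scipy, OpenCV 4.12 (cv2) and the standard library are available. Lean on these libraries where they do the work, as an engineer would, in place of code of your own. Each camera call takes 0.05 s, during which the arm holds its last target. There are 200 camera calls.

## Working session

There is one attempt and no reset: what is moved stays moved. The work goes in short steps, Python scripts to look and compute and a tool call to move; the robot and the scene stay as the last step left them, time stands still between calls to the robot, and variables do not carry over. Pictures are saved under pics/ and viewed, at most 10 in all, crops included, and the job is handed in when it is done.

Besides the shell and the picture viewer there is one more tool, called after "Request:" by a JSON object that holds its "fn" and its "kwargs". jog_arm: Moves the arm, as the interface text tells. Its arguments: {"type":"object","properties":{"moves":{"type":"array","items":{"type":"array","items":{"type":"array","items":{"type":"number"}}}},"jaw":{"type":"number"},"newtons":{"type":"number"}},"required":["moves"]}

```bash
ls; mkdir -p pics; cat > h.py <<'E'
import numpy as np, cv2
from plant import env
def cloud(name):
    im,d=env.get_image(name); m=env.camera_model(name); K=np.array(m["intrinsics"]); T=np.array(m["world_from_camera"])
    v,u=np.mgrid[:d.shape[0],:d.shape[1]]
    P=np.stack([(u-K[0,2])/K[0,0]*d,(v-K[1,2])/K[1,1]*d,d],-1)@T[:3,:3].T+T[:3,3]
    P[d==0]=np.nan
    return im,P
E
python3 - <<'E'
from h import *
for n in("scene","top"):
    im,P=cloud(n); cv2.imwrite(f"pics/{n}0.png",im[...,::-1]); np.save(f"{n}0.npy",P)
    print(n,np.array(env.camera_model(n)["world_from_camera"]).round(3).tolist())
    for t in("file","graver","rack","stand","tube_mouth","handle"):
        print(t,[(r["score"],np.round(r["bbox"]).tolist()) for r in env.look_for(n,t)[:2]])
print(env.get_state())
E
```

```text
pics
scene [[-0.413, 0.627, -0.661, 1.084], [0.91, 0.298, -0.287, 0.29], [0.017, -0.72, -0.694, 0.667], [0.0, 0.0, 0.0, 1.0]]
file [(0.69, [378.0, 214.0, 393.0, 244.0])]
graver [(0.56, [320.0, 199.0, 343.0, 221.0])]
rack [(0.68, [286.0, 214.0, 420.0, 328.0])]
stand [(0.79, [91.0, 146.0, 211.0, 244.0])]
tube_mouth [(0.67, [89.0, 146.0, 216.0, 242.0])]
handle [(0.91, [86.0, 147.0, 214.0, 247.0])]
top [[0.01, -0.994, 0.105, 0.474], [-1.0, -0.011, -0.008, 0.057], [0.009, -0.105, -0.994, 0.824], [0.0, 0.0, 0.0, 1.0]]
file [(0.92, [157.0, 176.0, 184.0, 240.0]), (0.41, [364.0, 152.0, 496.0, 280.0])]
graver [(0.69, [210.0, 195.0, 233.0, 253.0])]
rack [(0.76, [148.0, 179.0, 262.0, 273.0])]
stand [(0.64, [363.0, 151.0, 494.0, 281.0])]
tube_mouth [(0.67, [357.0, 152.0, 479.0, 278.0])]
handle [(0.96, [361.0, 153.0, 478.0, 280.0])]
{'time_s': 0.7, 'q': array([ 1.01387783e+00,  8.71503968e-02,  1.37066662e+00,  1.01299510e-06,
        1.68359822e+00, -1.03067527e-01]), 'qvel': array([ 2.14842761e-04,  6.30977458e-04, -5.51900937e-05,  1.25340071e-03,
        4.79659382e-04,  7.89099741e-04]), 'tau': array([ 7.14812195e-04, -3.51574302e+01, -3.13389623e+01, -1.92214093e-04,
       -2.38371258e-04,  3.38131549e-06]), 'ee_pos': array([0.2411368 , 0.49434707, 0.23938497]), 'tcp_rot': array([7.06791721e-01, 3.06099568e+00, 2.64163713e-04]), 'ft_force': array([-0.15369584,  0.16708213,  0.32044033]), 'moment': array([ 0.03115187,  0.00396719, -0.00662231]), 'finger_force': 0.0, 'finger_gap': 0.08517890526333013}
```

```bash
python3 - <<'E'
import cv2
a=cv2.imread("pics/top0.png")[130:300,130:510]
cv2.imwrite("pics/a.png",cv2.resize(a,None,fx=2.1,fy=2.1,interpolation=3))
b=cv2.imread("pics/scene0.png"); cv2.imwrite("pics/b.png",cv2.resize(b[120:340,70:440],None,fx=2.1,fy=2.1,interpolation=3))
E
```

```text
(no output)
```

View pics/a.png

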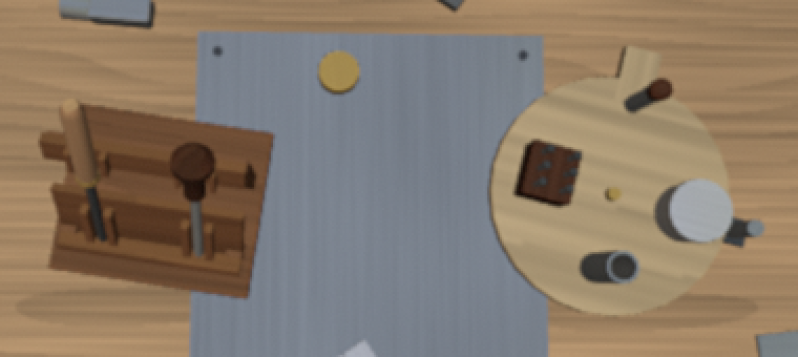

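View pics/b.png

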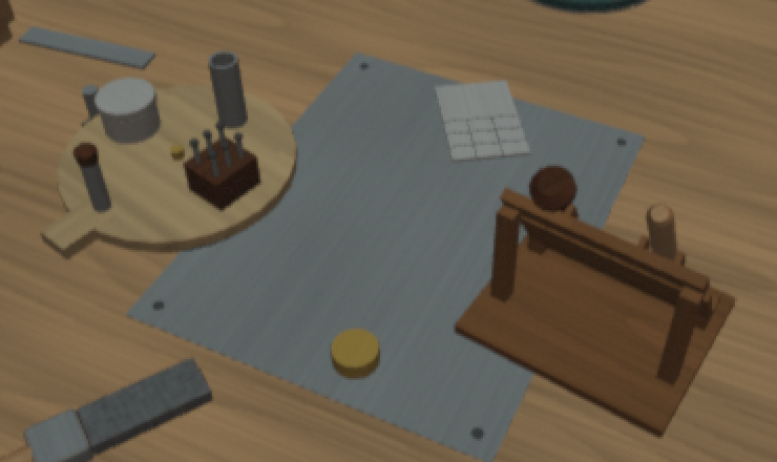

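The top crop shows the file in the left lane (handle end at about crop 70,105, blade foot at 100,240) and the graver at 190,160. On the stand, the tube mouth is at 622,267, the handle cap at 660,90, the stop post at 755,228 and the disc centre at 613,193. The scene crop agrees: the file's handle leans beyond the crossbar.

```bash
cat > m.py <<'E'
from h import *
from scipy.optimize import least_squares
def fitfile(P,g):
    r=lambda p:np.linalg.norm(np.cross(P-[p[0],p[1],g[2]],np.array([p[2],p[3],1])/np.sqrt(1+p[2]**2+p[3]**2)),axis=1)-.0095
    return least_squares(r,[g[0],g[1],.5,.0],loss="soft_l1",f_scale=.001)
E
python3 - <<'E'
from m import *
T=np.load("top0.npy");S=np.load("scene0.npy")
c=lambda x,y:(130+x/2.1,130+y/2.1)
def blob(x,y,zlo,zhi,w=12):
    u,v=map(int,c(x,y)); Q=T[v-w:v+w+1,u-w:u+w+1].reshape(-1,3); return Q[(Q[:,2]>zlo)&(Q[:,2]<zhi)]
for n,a in dict(tube=(622,267,.104,.113),cap=(660,90,.100,.110),post=(755,228,.044,.055),fend=(72,105,.18,.22),mush=(190,160,.12,.2)).items():
    Q=blob(*a); print(n,len(Q),Q.mean(0).round(4) if len(Q) else 0,np.ptp(Q,axis=0).round(3) if len(Q) else 0, ((Q.max(0)+Q.min(0))/2).round(4) if len(Q) else 0)
# disc
u,v=map(int,c(613,193)); Q=T[v-65:v+65,u-65:u+65].reshape(-1,3); Q=Q[(abs(Q[:,2]-.033)<.004)]
ct,r=cv2.minEnclosingCircle(Q[:,:2].astype(np.float32)); print("disc",ct,r,np.median(Q[:,2]))
# per-angle edge fit
A=Q[:,:2]; 
m=np.array([.5,-.07]); m=np.array(ct)
for _ in range(5):
    th=np.arctan2(*(A-m).T[::-1]); rr=np.linalg.norm(A-m,axis=1); b=((th+np.pi)/(2*np.pi)*60).astype(int)
    E=np.array([A[b==k][rr[b==k].argmax()] for k in range(60) if (b==k).any()])
    f=least_squares(lambda p:np.linalg.norm(E-p[:2],axis=1)-p[2],[*m,.112],loss="soft_l1",f_scale=.001); m=f.x[:2]
print("fit",f.x)
# file handle
Q=np.concatenate([T.reshape(-1,3)])
u,v=c(72,105); g=T[int(c(80,140)[1]),int(c(80,140)[0])]; print("g",g)
for nm,C in(("top",T),("scene",S),("both",np.concatenate([T.reshape(-1,3),S.reshape(-1,3)]))):
    C=C.reshape(-1,3); C=C[np.isfinite(C).all(1)]
    q=C[(np.linalg.norm(C-g,axis=1)<.06)&(C[:,2]>.125)]
    f=fitfile(q,g-[0,0,.009]); p=f.x; d=np.array([p[2],p[3],1]);d/=np.linalg.norm(d)
    o=np.array([p[0],p[1],g[2]-.009]); r=abs(np.linalg.norm(np.cross(q-o,d),axis=1)-.0095); s=(q-o)@d
    s=s[r<.003]
    print(nm,len(q),(r<.003).sum(),"o",o.round(4),"d",d.round(3),"tilt",np.arccos(d[2]),"yaw",np.arctan2(d[1],d[0]),"end",(o+d*s.max()).round(4),"point",(o+d*(s.max()-.195)).round(4))
E
```

```text
tube 94 [ 0.4823 -0.2031  0.1074] [0.026 0.027 0.007] [ 0.4821 -0.2032  0.1079]
cap 93 [ 0.6344 -0.2422  0.1034] [0.018 0.019 0.007] [ 0.6346 -0.2428  0.1037]
post 62 [ 0.5189 -0.3456  0.0498] [0.015 0.016 0.009] [ 0.5192 -0.3461  0.0488]
fend 165 [0.5887 0.2354 0.1919] [0.023 0.018 0.019] [0.5898 0.2367 0.1898]
mush 432 [0.5572 0.1508 0.1544] [0.033 0.044 0.048] [0.5588 0.1552 0.1443]
disc (0.5631738305091858, -0.22851121425628662) 0.1269010752439499 0.03302070337180574
fit [ 0.54994263 -0.22107618  0.1114071 ]
g [0.57420967 0.23424589 0.1703117 ]
top 771 374 o [0.5789 0.2376 0.1613] d [0.414 0.096 0.905] tilt 0.4389562511059262 yaw 0.2288732129240702 end [0.5954 0.2415 0.1974] point [0.5146 0.2227 0.0209]
scene 724 184 o [0.5898 0.2393 0.1613] d [0.426 0.137 0.894] tilt 0.4635031617112884 yaw 0.3116279506668242 end [0.6051 0.2442 0.1934] point [0.5221 0.2175 0.019 ]
both 1495 608 o [0.5796 0.2372 0.1613] d [0.351 0.097 0.931] tilt 0.3724055891993123 yaw 0.27119726162123703 end [0.5937 0.2411 0.1988] point [0.5253 0.2221 0.0172]
```

Stand distances check out (70, 87 and 129 mm from the axis against 70, 88 and 129). The file fit is contaminated by rack points, so I'll segment it by colour and hold the tilt at 0.5.

```bash
python3 - <<'E'
from m import *
T=np.load("top0.npy");S=np.load("scene0.npy")
out=[]
for n,C,(l,t,r,b) in(("top",T,(157,174,186,240)),("scene",S,(376,212,396,246))):
    im=cv2.imread(f"pics/{n}0.png")[t:b,l:r].reshape(-1,3).astype(int); q=C[t:b,l:r].reshape(-1,3)
    k=(im[:,2]>110)&(q[:,2]>.09); print(n,k.sum())
    q=q[k]; out.append(q)
for nm,q in(("top",out[0]),("scene",out[1]),("both",np.concatenate(out))):
    c=np.median(q,axis=0); 
    def ax(p): return np.array([np.sin(.5)*np.cos(p[2]),np.sin(.5)*np.sin(p[2]),np.cos(.5)])
    f=least_squares(lambda p:np.linalg.norm(np.cross(q-[p[0],p[1],c[2]],ax(p)),axis=1)-.0095,[c[0]+.008,c[1],-.14],loss="soft_l1",f_scale=.001)
    d=ax(f.x);o=np.array([*f.x[:2],c[2]]);s=(q-o)@d; rr=abs(f.fun)<.003; 
    pt=o+d*((.0255-o[2])/d[2])
    print(nm,len(q),rr.sum(),"yaw",f.x[2].round(3),"med res",np.median(abs(f.fun)),"point@z.025",pt.round(4),"end",(pt+.195*d).round(4),"smax",(o+d*np.percentile(s[rr],99)).round(4))
# rack base yaw
Q=T[170:290,140:270].reshape(-1,3); print("z hist",np.histogram(Q[:,2],bins=np.arange(0,.2,.005))[0])
Q=Q[(Q[:,2]>.008)]; print(cv2.minAreaRect((Q[:,:2]*1000).astype(np.float32)))
# graver head
q=T[150:260,205:240].reshape(-1,3);q=q[q[:,2]>.13]; print("head",q.mean(0).round(3),q.max(0).round(3),q.min(0).round(3))
E
```

```text
top 389
scene 59
top 389 279 yaw -0.023 med res 0.0011748144027757725 point@z.025 [0.5039 0.2404 0.0255] end [0.5974 0.2383 0.1966] smax [0.5969 0.2383 0.1958]
scene 59 39 yaw 0.479 med res 0.002117956537164364 point@z.025 [0.516  0.2004 0.0255] end [0.599  0.2436 0.1966] smax [0.5986 0.2434 0.1958]
both 448 311 yaw 0.085 med res 0.0015893638769820233 point@z.025 [0.504  0.2331 0.0255] end [0.5972 0.241  0.1966] smax [0.5973 0.2411 0.1968]
z hist [4481  291 2969   49  148  572  300  136  137  135  137  152  162  204
  183  411   59   20   20   17   24   11   83  165  172  318  317   64
   34   29   48  111  201   67   32   26   26   29   57]
((542.016845703125, 198.71864318847656), (190.30987548828125, 160.1899871826172), 81.86980438232422)
head [0.557 0.149 0.154] [0.575 0.181 0.168] [0.537 0.123 0.13 ]
```

Rack fit: centre (0.542, 0.199), size 160x190 as it must be, yaw -0.142. That puts the file end at about (0.5965, 0.237, 0.196), which agrees with the top-camera handle fit. I'll grip with a vertical tool, closing along the rack's y, 25 mm below the end.

Request:
{"fn": "jog_arm", "kwargs": {"moves": [[[0.042, -0.032, 0.004, 0, 0, 0.04], [0.042, -0.032, 0.004, 0, 0, 0.04], [0.042, -0.032, 0.004, 0, 0, 0.04], [0.042, -0.032, 0.004, 0, 0, 0.04], [0.042, -0.032, 0.004, 0, 0, 0.04], [0.042, -0.032, 0, 0, 0, 0.04], [0.042, -0.032, 0, 0, 0, 0.04], [0.042, -0.032, 0, 0, 0, 0.033]]], "jaw": 0.4}}

```text
time_s: 1.7
ee_pos: [0.5784, 0.2372, 0.2595]
tcp_rot: [0.219, 3.134, 0.001]
ft_force: [-0.1, -0.3, -0.3]
finger_gap: 0.0511
finger_force: 0.0
```

Request:
{"fn": "jog_arm", "kwargs": {"moves": [[[0, 0, 0, 0, 0, 0], [0, 0, 0, 0, 0, 0]]]}}

```text
time_s: 1.95
ee_pos: [0.5769, 0.2385, 0.2591]
tcp_rot: [-0.222, -3.133, -0.001]
ft_force: [-0.1, -0.1, 0.0]
finger_gap: 0.0511
finger_force: 0.0
```

Request:
{"fn": "jog_arm", "kwargs": {"moves": [[[0.008, 0, -0.024, 0, 0, 0], [0, 0, -0.024, 0, 0, 0], [0, 0, -0.024, 0, 0, 0], [0, 0, -0.024, 0, 0, 0], [0, 0, 0, 0, 0, 0]]]}}

```text
time_s: 2.58
ee_pos: [0.5827, 0.2393, 0.1611]
tcp_rot: [-0.217, -3.129, 0.002]
ft_force: [-0.5, -0.9, 0.0]
finger_gap: 0.0511
finger_force: 0.0
```

```bash
python3 - <<'E'
from h import *
im,P=cloud("scene"); cv2.imwrite("pics/c.png",cv2.resize(im[60:340,260:480,::-1],None,fx=2,fy=2,interpolation=3))
print(env.get_state()["ee_pos"],env.get_state()["ft_force"])
E
```

```text
[0.58375776 0.23938757 0.16302621] [-0.37950338 -1.0028156   0.37917766]
```

View pics/c.png

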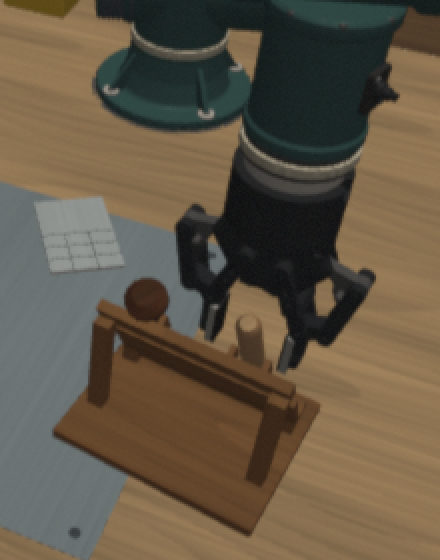

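The file handle (around 250,335) is centred between the two jaws (212,320 and 288,350), with the graver head clear of the left finger. Closing the jaws.

Request:
{"fn": "jog_arm", "kwargs": {"moves": [[[0, 0, 0, 0, 0, 0], [0, 0, 0, 0, 0, 0], [0, 0, 0, 0, 0, 0], [0, 0, 0, 0, 0, 0], [0, 0, 0, 0, 0, 0]]], "jaw": 1, "newtons": 70}}

```text
time_s: 3.25
ee_pos: [0.5858, 0.2386, 0.1654]
tcp_rot: [0.221, 3.131, 0.002]
ft_force: [-0.9, 0.6, 5.2]
finger_gap: 0.0173
finger_force: 68.4
```

Request:
{"fn": "jog_arm", "kwargs": {"moves": [[[0, 0, 0.02, 0, 0, 0], [0, 0, 0.03, 0, 0, 0], [0, 0, 0.03, 0, 0, 0], [0, 0, 0.04, 0, 0, 0], [0, 0, 0.04, 0, 0, 0], [0, 0, 0.03, 0, 0, 0], [0, 0, 0, 0, 0, 0]]]}}

```text
time_s: 4.12
ee_pos: [0.5859, 0.2385, 0.3564]
tcp_rot: [0.221, 3.128, 0.004]
ft_force: [0.4, -0.6, -0.3]
finger_gap: 0.0175
finger_force: 68.4
```

Request:
{"fn": "jog_arm", "kwargs": {"moves": [[[0, 0, 0.02, -0.0178, -0.124, 0], [0, 0, 0.02, -0.0178, -0.124, 0], [0, 0, 0, -0.0178, -0.124, 0], [0, 0, 0, -0.0178, -0.124, 0], [-0.01, -0.04, 0, 0, 0, 0], [-0.01, -0.04, 0, 0, 0, 0], [-0.01, -0.04, 0, 0, 0, 0], [-0.01, -0.04, 0, 0, 0, 0]]]}}

```text
time_s: 5.12
ee_pos: [0.5441, 0.0773, 0.3899]
tcp_rot: [0.185, 2.639, -0.05]
ft_force: [0.5, -0.8, -0.6]
finger_gap: 0.0173
finger_force: 68.5
```

Request:
{"fn": "jog_arm", "kwargs": {"moves": [[[-0.01, -0.04, 0, 0, 0, 0], [-0.01, -0.04, 0, 0, 0, 0], [-0.01, -0.04, 0, 0, 0, 0], [-0.01, -0.04, 0, 0, 0, 0], [-0.01, -0.04, 0, 0, 0, 0], [0, -0.03, 0, 0, 0, 0], [0, 0, 0, 0, 0, 0], [0, 0, 0, 0, 0, 0]]]}}

```text
time_s: 6.12
ee_pos: [0.4949, -0.1511, 0.3915]
tcp_rot: [0.186, 2.637, -0.046]
ft_force: [0.0, -0.1, -1.0]
finger_gap: 0.0172
finger_force: 68.5
```

```bash
python3 - <<'E'
from h import *
im,P=cloud("scene"); cv2.imwrite("pics/d.png",im[...,::-1]); np.save("sd.npy",P)
im,P=cloud("top"); cv2.imwrite("pics/dt.png",im[...,::-1]); np.save("td.npy",P)
for n in("scene","top"): print([(r["score"],np.round(r["bbox"]).tolist()) for r in env.look_for(n,"file")[:2]])
s=env.get_state();print(s["time_s"],s["ee_pos"],s["tcp_rot"],s["finger_gap"])
a=cv2.imread("pics/d.png");b=cv2.imread("pics/dt.png")
cv2.imwrite("pics/dd.png",np.hstack([a[:,60:400],b[60:,160:540].copy() if 0 else b[:,180:540]]))
E
```

```text
[(0.77, [168.0, 0.0, 191.0, 106.0])]
[(0.73, [361.0, 152.0, 478.0, 280.0])]
6.325 [ 0.49525842 -0.15049151  0.39321278] [ 0.1832766   2.63506178 -0.04769385] 0.017534363666738155
```

View pics/dd.png

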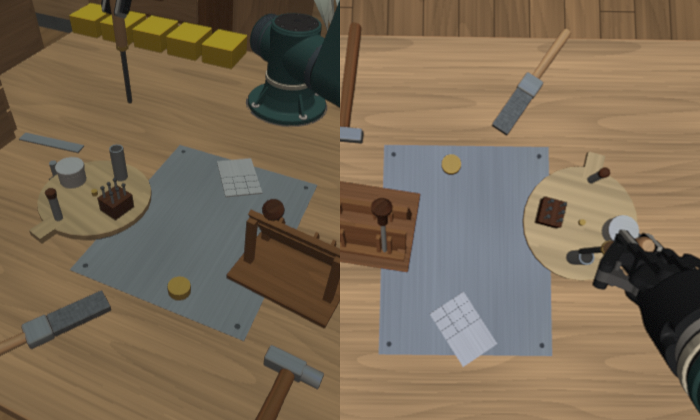

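The scene view (left) shows the file hanging roughly upright in the jaws, with its point near (189,103) in full-picture pixels. The stand and the graver are unchanged. Next I'll measure the file's axis.

```bash
cat > ff.py <<'E'
from h import *
from scipy.optimize import least_squares
def axis(C,g,zr):
    C=C.reshape(-1,3); C=C[np.isfinite(C).all(1)]
    q=C[(np.linalg.norm(C[:,:2]-g,axis=1)<.05)&(C[:,2]>zr[0])&(C[:,2]<zr[1])]
    zh=np.percentile(q[:,2],.3); rad=np.where(q[:,2]>zh+.1,.0095,.0045)
    keep=abs(q[:,2]-zh-.1)>.006; q=q[keep];rad=rad[keep]; zm=q[:,2].mean()
    def r(p):
        d=np.array([p[2],p[3],1]);d/=np.linalg.norm(d); return np.linalg.norm(np.cross(q-[p[0],p[1],zm],d),axis=1)-rad
    f=least_squares(r,[*q[:,:2].mean(0),0,0],loss="soft_l1",f_scale=.001); p=f.x
    d=np.array([p[2],p[3],1]);d/=np.linalg.norm(d); o=np.array([p[0],p[1],zm]); pt=o+d*(zh-zm)/d[2]
    print("n",len(q),"res",np.median(abs(f.fun)).round(4),"zmin",zh.round(4),"d",d.round(4),"tilt",np.arccos(d[2]).round(3),"point",pt.round(4),"at +.17",(pt+.17*d).round(4)); return pt,d
E
python3 - <<'E'
from ff import *
S=np.load("sd.npy"); im=cv2.imread("pics/d.png")
q=S[85:104,184:194]; print("tip px",np.round(q[12,:],3).tolist()[3:7])
axis(S,np.array([.495,-.15]),(.17,.35))
E
```

```text
tip px [[0.493, -0.154, 0.241], [0.496, -0.149, 0.244], [0.493, -0.149, 0.242], [0.492, -0.148, 0.242]]
n 375 res 0.0006 zmin 0.2298 d [ 0.0045 -0.003   1.    ] tilt 0.005 point [ 0.4893 -0.1519  0.2298] at +.17 [ 0.49   -0.1524  0.3998]
```

Request:
{"fn": "jog_arm", "kwargs": {"moves": [[[-0.007, -0.025, 0, 0, 0, 0], [0, -0.026, 0, 0, 0, 0], [0, 0, -0.03, 0, 0, 0], [0, 0, -0.03, 0, 0, 0], [0, 0, -0.03, 0, 0, 0], [0, 0, -0.013, 0, 0, 0], [0, 0, 0, 0, 0, 0], [0, 0, 0, 0, 0, 0]]]}}

```text
time_s: 7.32
ee_pos: [0.4888, -0.2028, 0.2924]
tcp_rot: [0.185, 2.632, -0.051]
ft_force: [-0.2, 0.1, 0.0]
finger_gap: 0.0171
finger_force: 68.6
```

```bash
python3 - <<'E'
from ff import *
im,P=cloud("scene"); cv2.imwrite("pics/e.png",cv2.resize(im[40:260,100:300,::-1],None,fx=2.5,fy=2.5,interpolation=3))
axis(P,np.array([.482,-.203]),(.114,.26))
C=P.reshape(-1,3); q=C[(np.linalg.norm(C[:,:2]-[.482,-.203],axis=1)<.03)&(C[:,2]>.05)&(C[:,2]<.1)]
f=least_squares(lambda p:np.linalg.norm(q[:,:2]-p,axis=1)-.014,[.482,-.203],loss="soft_l1",f_scale=.001); print("tube",f.x,np.median(abs(f.fun)),len(q))
s=env.get_state();print(s["time_s"],s["ee_pos"],s["ft_force"])
E
```

```text
n 342 res 0.0006 zmin 0.131 d [-8.e-04  4.e-03  1.e+00] tilt 0.004 point [ 0.4841 -0.2048  0.131 ] at +.17 [ 0.484  -0.2041  0.301 ]
tube [ 0.48286991 -0.20601298] 0.0007733509401249943 301
7.375 [ 0.48878655 -0.20292077  0.29257754] [-0.22276888  0.37105172 -0.23412074]
```

View pics/e.png

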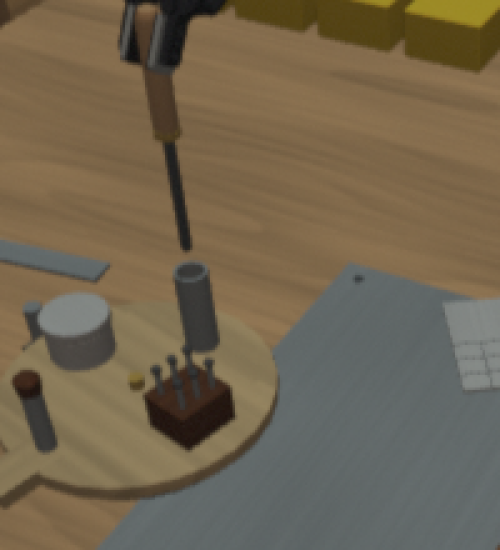

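The point hangs right above the tube mouth (190,268 in the crop), about 1.5 mm off centre, so I'll lower it.

Request:
{"fn": "jog_arm", "kwargs": {"moves": [[[-0.001, -0.001, -0.02, 0, 0, 0], [0, 0, -0.02, 0, 0, 0], [0, 0, -0.02, 0, 0, 0], [0, 0, -0.015, 0, 0, 0], [0, 0, -0.01, 0, 0, 0], [0, 0, 0, 0, 0, 0], [0, 0, 0, 0, 0, 0]]]}}

```text
time_s: 8.25
ee_pos: [0.4876, -0.204, 0.2064]
tcp_rot: [0.185, 2.633, -0.05]
ft_force: [-0.2, -0.7, -0.7]
finger_gap: 0.0173
finger_force: 68.6
```

Request:
{"fn": "jog_arm", "kwargs": {"moves": [[[0, 0, -0.003, 0, 0, 0], [0, 0, 0, 0, 0, 0], [0, 0, 0, 0, 0, 0]]]}}

```text
time_s: 8.62
ee_pos: [0.4872, -0.2037, 0.2025]
tcp_rot: [0.186, 2.635, -0.049]
ft_force: [-0.2, -0.2, 0.3]
finger_gap: 0.0172
finger_force: 68.6
```

Request:
{"fn": "jog_arm", "kwargs": {"moves": [[[0, 0, 0, 0, 0, 0], [0, 0, 0, 0, 0, 0], [0, 0, 0, 0, 0, 0], [0, 0, 0, 0, 0, 0], [0, 0, 0, 0, 0, 0]]], "jaw": 0.4}}

```text
time_s: 9.25
ee_pos: [0.4871, -0.2036, 0.2024]
tcp_rot: [0.186, 2.635, -0.049]
ft_force: [-0.7, 0.4, 1.0]
finger_gap: 0.0514
finger_force: 0.0
```

Request:
{"fn": "jog_arm", "kwargs": {"moves": [[[-0.01, 0.001, 0.02, 0, 0, 0], [-0.015, 0.002, 0.03, 0, 0, 0], [-0.02, 0.003, 0.04, 0, 0, 0], [-0.02, 0.003, 0.04, 0, 0, 0], [-0.02, 0, 0.03, 0, 0.1, 0], [0, 0, 0, 0, 0.18, 0], [0, 0, 0, 0, 0.18, 0], [0, 0, 0, 0.07, 0.04, 0]]]}}

```text
time_s: 10.25
ee_pos: [0.404, -0.1935, 0.3621]
tcp_rot: [-0.188, -3.13, -0.006]
ft_force: [-0.3, 0.7, -0.1]
finger_gap: 0.0512
finger_force: 0.0
```

```bash
python3 - <<'E'
from ff import *
im,P=cloud("scene"); cv2.imwrite("pics/f.png",cv2.resize(im[40:260,60:300,::-1],None,fx=2.5,fy=2.5,interpolation=3))
C=P.reshape(-1,3); q=C[(np.linalg.norm(C[:,:2]-[.482,-.203],axis=1)<.05)&(C[:,2]>.145)&(C[:,2]<.24)]
print("zmax",np.percentile(q[:,2],[50,99,100]),len(q),[q[abs(q[:,2]-z)<.01].mean(0).round(3).tolist() for z in(.15,.19,.22)])
s=env.get_state();print(s["time_s"],s["ee_pos"],s["tcp_rot"],s["ft_force"])
E
```

```text
zmax [0.19411908 0.23240415 0.23324974] 435 [[0.488, -0.201, 0.153], [0.488, -0.2, 0.19], [0.488, -0.201, 0.22]]
10.3 [ 0.40392617 -0.19509124  0.36109418] [-0.19254175 -3.12838966 -0.0082451 ] [ 0.10096965 -1.88443441 -1.30534023]
```

View pics/f.png

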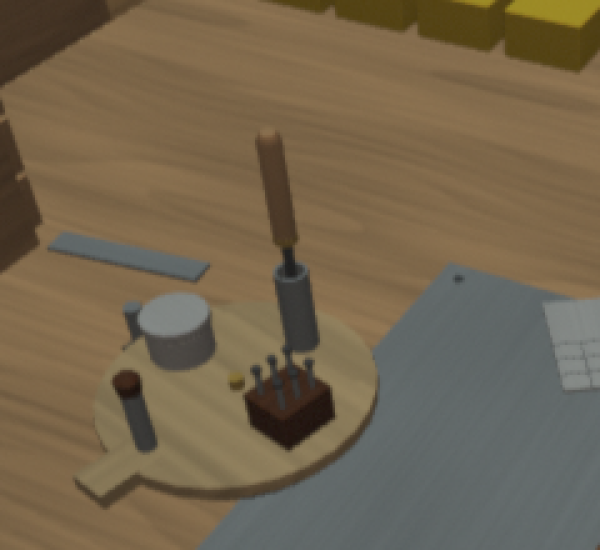

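The file stands upright in the tube: handle end at 0.233 m against the expected 0.232. The stand handle is at (125,383) in the crop. Next I'll hover over it and check the arm's clearance above the file.

Request:
{"fn": "jog_arm", "kwargs": {"moves": [[[0.04, -0.008, 0, 0, 0, -0.03], [0.04, -0.008, 0, 0, 0, -0.03], [0.04, -0.008, 0, 0, 0, -0.03], [0.04, -0.008, 0, 0, 0, -0.03], [0.04, -0.008, -0.02, 0, 0, -0.01], [0.03, -0.007, -0.04, 0, 0, 0], [0, 0, -0.03, 0, 0, 0], [0, 0, 0, 0, 0, 0]]], "jaw": 0.6}}

```text
time_s: 11.3
ee_pos: [0.631, -0.2413, 0.2678]
tcp_rot: [-0.398, -3.106, -0.006]
ft_force: [-0.6, -0.6, -0.9]
finger_gap: 0.0342
finger_force: 0.0
```

```bash
python3 - <<'E'
from ff import *
im,P=cloud("scene"); cv2.imwrite("pics/g.png",cv2.resize(im[0:300,0:400,::-1],None,fx=2,fy=2))
C=P.reshape(-1,3);C=C[np.isfinite(C).all(1)]
q=C[(abs(C[:,1]+.22)<.12)&(C[:,2]>.15)]
for x in np.arange(.3,.72,.04):
    k=q[abs(q[:,0]-x)<.02]; print(x.round(2),len(k),k[:,2].min().round(3) if len(k) else 0)
k=C[(np.linalg.norm(C[:,:2]-[.487,-.203],axis=1)<.025)&(C[:,2]>.15)]; print(np.histogram(k[:,2],np.arange(.15,.7,.02)))
s=env.get_state();print(s["time_s"],s["ee_pos"],s["tcp_rot"],s["q"],s["finger_gap"])
E
```

```text
0.3 0 0
0.34 0 0
0.38 0 0
0.42 0 0
0.46 34 0.157
0.5 382 0.15
0.54 0 0
0.58 0 0
0.62 1738 0.26
0.66 3972 0.26
0.7 0 0
(array([ 88,  94,  97, 113,  24,   0,   0,   0,   0,   0,   0,   0,   0,
         0,   0,   0,   0,   0,   0,   0,   0,   0,   0,   0,   0,   0,
         0]), array([0.15, 0.17, 0.19, 0.21, 0.23, 0.25, 0.27, 0.29, 0.31, 0.33, 0.35,
       0.37, 0.39, 0.41, 0.43, 0.45, 0.47, 0.49, 0.51, 0.53, 0.55, 0.57,
       0.59, 0.61, 0.63, 0.65, 0.67, 0.69]))
11.35 [ 0.63158808 -0.24162639  0.27120609] [-0.39874618 -3.11052629 -0.00375501] [-4.49421377e-01  3.79309201e-01  9.56738150e-01  5.11514744e-04
  1.81162489e+00 -1.76510292e+00] 0.033827951179542425
```

View pics/g.png

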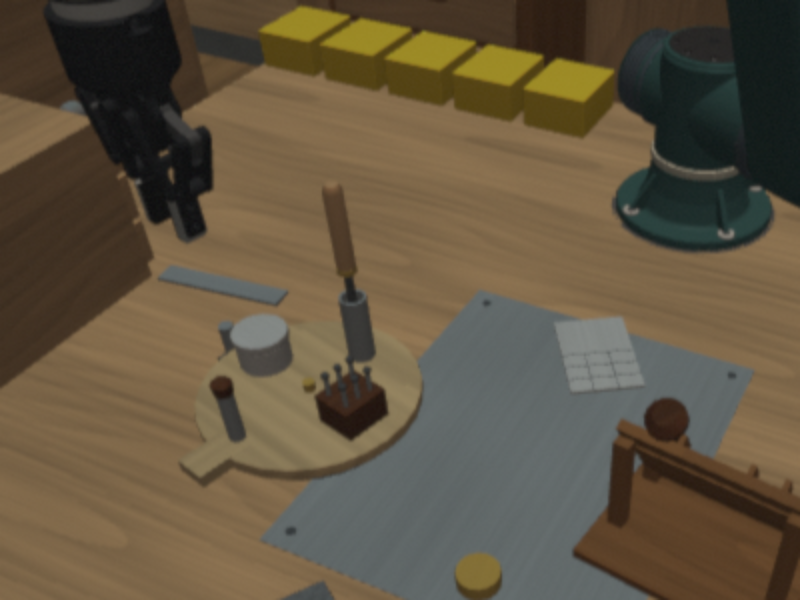

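The gripper hovers beyond the stand's handle and the file is clear. From the joint angles, the forearm will stay around 0.5 m up, well above the file. The wooden block at the left edge needs checking against the sweep.

```bash
python3 - <<'E'
from ff import *
im,P=cloud("scene")
for u,v in((20,70),(60,90),(60,120),(30,150),(70,125)): print(u,v,P[v,u].round(3))
C=np.load("top0.npy").reshape(-1,3); C=C[C[:,2]>.03]; q=C[(C[:,1]<-.35)]
print(len(q),[q[abs(q[:,1]-y)<.02].max(0).round(3).tolist() for y in(-.37,-.41) if len(q[abs(q[:,1]-y)<.02])])
C=np.load("top0.npy").reshape(-1,3); q=C[(abs(C[:,2]-.075)<.004)&(np.linalg.norm(C[:,:2]-[.55,-.221],axis=1)<.11)]; q=q[(q[:,1]<-.24)]; print("tin",cv2.minEnclosingCircle(q[:,:2].astype(np.float32)))
E
```

```text
20 70 [ 0.496 -0.558  0.2  ]
60 90 [ 0.431 -0.544  0.125]
60 120 [ 0.46  -0.541  0.064]
30 150 [ 0.558 -0.542  0.044]
70 125 [ 0.439 -0.541  0.038]
11 [[0.525, -0.35, 0.053]]
tin ((0.5668366551399231, -0.26761510968208313), 0.06615784764289856)
```

The block's face is at y = -0.54, well outside the sweep, which only goes to about y = -0.31. Now I'll descend with the jaws around the handle.

Request:
{"fn": "jog_arm", "kwargs": {"moves": [[[0.004, -0.001, -0.03, 0, 0, 0], [0, 0, -0.03, 0, 0, 0], [0, 0, -0.03, 0, 0, 0], [0, 0, -0.03, 0, 0, 0], [0, 0, -0.02, 0, 0, 0], [0, 0, 0, 0, 0, 0], [0, 0, 0, 0, 0, 0]]]}}

```text
time_s: 12.28
ee_pos: [0.6371, -0.2431, 0.1348]
tcp_rot: [0.399, 3.116, 0.001]
ft_force: [-0.9, -0.7, 0.5]
finger_gap: 0.0343
finger_force: 0.0
```

Request:
{"fn": "jog_arm", "kwargs": {"moves": [[[0, 0, -0.015, 0, 0, 0], [0, 0, -0.015, 0, 0, 0], [0, 0, -0.015, 0, 0, 0], [0, 0, -0.004, 0, 0, 0], [0, 0, 0, 0, 0, 0]]]}}

```text
time_s: 12.9
ee_pos: [0.6359, -0.2425, 0.0825]
tcp_rot: [-0.398, -3.112, -0.003]
ft_force: [-0.4, -0.7, 0.0]
finger_gap: 0.0344
finger_force: 0.0
```

```bash
python3 -c "
import numpy as np
t=-.247-.06*np.arange(0,30);p=np.round(np.c_[.55+.088*np.cos(t),-.221+.088*np.sin(t)],4);d=np.diff(p,axis=0).round(4)
for i in range(0,29,8):print([[a,b,0,0,0,-.06] for a,b in d[i:i+8].tolist()],p[min(i+8,29)])"
```

```text
[[-0.0014, -0.0051, 0, 0, 0, -0.06], [-0.0018, -0.005, 0, 0, 0, -0.06], [-0.002, -0.0048, 0, 0, 0, -0.06], [-0.0023, -0.0048, 0, 0, 0, -0.06], [-0.0026, -0.0046, 0, 0, 0, -0.06], [-0.0029, -0.0044, 0, 0, 0, -0.06], [-0.0032, -0.0042, 0, 0, 0, -0.06], [-0.0033, -0.0041, 0, 0, 0, -0.06]] [ 0.6158 -0.2795]
[[-0.0037, -0.0038, 0, 0, 0, -0.06], [-0.0038, -0.0036, 0, 0, 0, -0.06], [-0.0041, -0.0034, 0, 0, 0, -0.06], [-0.0042, -0.0031, 0, 0, 0, -0.06], [-0.0045, -0.0029, 0, 0, 0, -0.06], [-0.0046, -0.0026, 0, 0, 0, -0.06], [-0.0047, -0.0023, 0, 0, 0, -0.06], [-0.0049, -0.002, 0, 0, 0, -0.06]] [ 0.5813 -0.3032]
[[-0.005, -0.0018, 0, 0, 0, -0.06], [-0.0051, -0.0014, 0, 0, 0, -0.06], [-0.0051, -0.0011, 0, 0, 0, -0.06], [-0.0052, -0.0008, 0, 0, 0, -0.06], [-0.0053, -0.0005, 0, 0, 0, -0.06], [-0.0053, -0.0002, 0, 0, 0, -0.06], [-0.0052, 0.0001, 0, 0, 0, -0.06], [-0.0053, 0.0005, 0, 0, 0, -0.06]] [ 0.5398 -0.3084]
[[-0.0052, 0.0008, 0, 0, 0, -0.06], [-0.0052, 0.001, 0, 0, 0, -0.06], [-0.0051, 0.0014, 0, 0, 0, -0.06], [-0.005, 0.0017, 0, 0, 0, -0.06], [-0.0049, 0.002, 0, 0, 0, -0.06]] [ 0.5144 -0.3015]
```

Request:
{"fn": "jog_arm", "kwargs": {"moves": [[[-0.0014, -0.005, 0, 0, 0, -0.06], [-0.002, -0.005, 0, 0, 0, -0.06], [-0.002, -0.005, 0, 0, 0, -0.06], [-0.002, -0.005, 0, 0, 0, -0.06], [-0.0026, -0.0045, 0, 0, 0, -0.06], [-0.003, -0.0044, 0, 0, 0, -0.06], [-0.0032, -0.0042, 0, 0, 0, -0.06], [-0.0033, -0.004, 0, 0, 0, -0.06]]]}}

```text
time_s: 13.9
ee_pos: [0.6175, -0.2795, 0.0843]
tcp_rot: [-1.13, -2.931, -0.005]
ft_force: [1.3, 1.6, -0.1]
finger_gap: 0.034
finger_force: 0.8
```

Request:
{"fn": "jog_arm", "kwargs": {"moves": [[[-0.0037, -0.0038, 0, 0, 0, -0.06], [-0.0038, -0.0036, 0, 0, 0, -0.06], [-0.004, -0.0034, 0, 0, 0, -0.06], [-0.0042, -0.003, 0, 0, 0, -0.06], [-0.0045, -0.003, 0, 0, 0, -0.06], [-0.0046, -0.0026, 0, 0, 0, -0.06], [-0.0047, -0.0023, 0, 0, 0, -0.06], [-0.005, -0.002, 0, 0, 0, -0.06]]]}}

```text
time_s: 14.9
ee_pos: [0.5833, -0.3039, 0.0845]
tcp_rot: [1.794, 2.577, 0.006]
ft_force: [2.7, -0.1, -1.1]
finger_gap: 0.0343
finger_force: 0.9
```

Pushing lightly, about 2 to 3 N. Continuing slowly, in short calls, towards the stop.

Request:
{"fn": "jog_arm", "kwargs": {"moves": [[[-0.005, -0.0018, 0, 0, 0, -0.06], [-0.005, -0.0014, 0, 0, 0, -0.06], [-0.005, -0.001, 0, 0, 0, -0.06], [-0.0052, -0.0008, 0, 0, 0, -0.06], [-0.0053, -0.0005, 0, 0, 0, -0.06], [-0.0053, -0.0002, 0, 0, 0, -0.06]]]}}

```text
time_s: 15.65
ee_pos: [0.5524, -0.3099, 0.0845]
tcp_rot: [2.226, 2.213, 0.007]
ft_force: [1.4, -2.4, -0.5]
finger_gap: 0.0342
finger_force: 0.9
```

Request:
{"fn": "jog_arm", "kwargs": {"moves": [[[-0.0052, 0, 0, 0, 0, -0.06], [0, 0, 0, 0, 0, 0]]]}}

```text
time_s: 15.9
ee_pos: [0.5464, -0.3096, 0.0844]
tcp_rot: [2.29, 2.15, 0.006]
ft_force: [-0.8, 0.1, -0.7]
finger_gap: 0.0344
finger_force: 0.0
```

Request:
{"fn": "jog_arm", "kwargs": {"moves": [[[-0.005, 0.0005, 0, 0, 0, -0.06], [0, 0, 0, 0, 0, 0]]]}}

```text
time_s: 16.15
ee_pos: [0.5414, -0.3088, 0.084]
tcp_rot: [-2.353, -2.081, -0.006]
ft_force: [0.3, 1.1, 0.4]
finger_gap: 0.0345
finger_force: 0.1
```

Request:
{"fn": "jog_arm", "kwargs": {"moves": [[[-0.005, 0.0008, 0, 0, 0, -0.06], [0, 0, 0, 0, 0, 0]]]}}

```text
time_s: 16.4
ee_pos: [0.5387, -0.308, 0.0841]
tcp_rot: [2.411, 2.008, 0.012]
ft_force: [5.9, -0.2, -1.7]
finger_gap: 0.0339
finger_force: 3.2
```

```bash
python3 - <<'E'
from ff import *
im,P=cloud("scene"); cv2.imwrite("pics/i.png",cv2.resize(im[20:260,30:280,::-1],None,fx=2.4,fy=2.4,interpolation=3))
C=P.reshape(-1,3)
h=C[(np.linalg.norm(C[:,:2]-[.52,-.14],axis=1)<.25)&(C[:,2]>.15)&(C[:,2]<.23)&(C[:,1]>-.25)]; print("file",len(h),h.mean(0))
E
```

```text
file 457 [ 0.54599325 -0.15528817  0.19245593]
```

View pics/i.png

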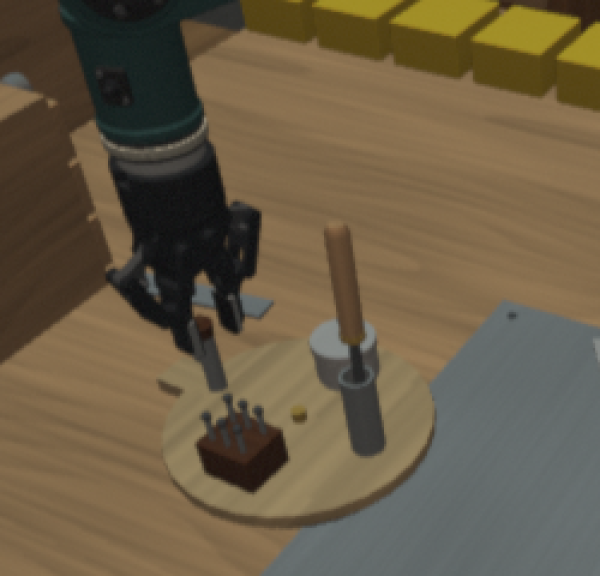

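The file stands in the turned tube (355,380), and the trailing finger is against the handle (205,330). The force has risen, so the ear is probably at the stop. One more small push to confirm.

Request:
{"fn": "jog_arm", "kwargs": {"moves": [[[-0.004, 0.0006, 0, 0, 0, 0], [0, 0, 0, 0, 0, 0], [0, 0, 0, 0, 0, 0]]]}}

```text
time_s: 16.82
ee_pos: [0.5385, -0.308, 0.0841]
tcp_rot: [2.405, 2.005, 0.02]
ft_force: [16.9, -3.5, -7.2]
finger_gap: 0.034
finger_force: 8.6
```

```bash
python3 - <<'E'
from ff import *
im,P=cloud("scene"); C=P.reshape(-1,3)
q=C[(np.linalg.norm(C[:,:2]-[.55,-.15],axis=1)<.035)&(C[:,2]>.05)&(C[:,2]<.1)]
f=least_squares(lambda p:np.linalg.norm(q[:,:2]-p,axis=1)-.014,[.55,-.15],loss="soft_l1",f_scale=.001); c=np.array([.55,-.222])
a=lambda p:np.arctan2(*(np.array(p)-c)[::-1])
print("tube",f.x,len(q),"turned",a([.4825,-.2045])%6.283-a(f.x))
E
```

```text
tube [ 0.55381118 -0.15353252] 317 turned 1.372728989953467
```

Firm stop: no motion at 17 N, and the stand has turned 1.37 rad as expected. Backing off and rising.

Request:
{"fn": "jog_arm", "kwargs": {"moves": [[[0.007, -0.0008, 0, 0, 0, 0], [0.006, -0.0004, 0, 0, 0, 0], [0, 0, 0, 0, 0, 0], [0, 0, 0, 0, 0, 0]]], "jaw": 0.5}}

```text
time_s: 17.38
ee_pos: [0.5448, -0.3085, 0.0833]
tcp_rot: [-2.415, -2.007, -0.005]
ft_force: [0.4, -0.1, -0.0]
finger_gap: 0.0427
finger_force: 0.0
```

Request:
{"fn": "jog_arm", "kwargs": {"moves": [[[0, 0, 0.015, 0, 0, 0], [0, 0, 0.025, 0, 0, 0], [0, 0, 0.04, 0, 0, 0], [0, -0.01, 0.05, 0, 0, 0], [0, -0.01, 0.05, 0, 0, 0], [0, 0, 0.05, 0, 0, 0], [0, 0, 0, 0, 0, 0], [0, 0, 0, 0, 0, 0]]]}}

```text
time_s: 18.38
ee_pos: [0.5449, -0.3284, 0.314]
tcp_rot: [-2.416, -2.008, -0.006]
ft_force: [0.1, 0.1, -0.9]
finger_gap: 0.0422
finger_force: 0.0
```

```bash
python3 - <<'E'
from ff import *
im,P=cloud("scene"); cv2.imwrite("pics/j.png",im[...,::-1]); C=P.reshape(-1,3)
q=C[(np.linalg.norm(C[:,:2]-[.55,-.15],axis=1)<.035)&(C[:,2]>.05)&(C[:,2]<.1)]
f=least_squares(lambda p:np.linalg.norm(q[:,:2]-p,axis=1)-.014,[.55,-.15],loss="soft_l1",f_scale=.001)
h=C[(np.linalg.norm(C[:,:2]-[.55,-.155],axis=1)<.05)&(C[:,2]>.12)&(C[:,2]<.26)]
print("tube",f.x,"file top",np.percentile(h[:,2],99.5)); s=env.get_state(); print(s["time_s"],s["ee_pos"],s["ft_force"],s["finger_force"])
E
```

```text
tube [ 0.55396375 -0.15373754] file top 0.23171324894295972
18.425 [ 0.54468332 -0.32816154  0.31234633] [0.35880648 0.81256215 0.46957522] 0.0
```

View pics/j.png

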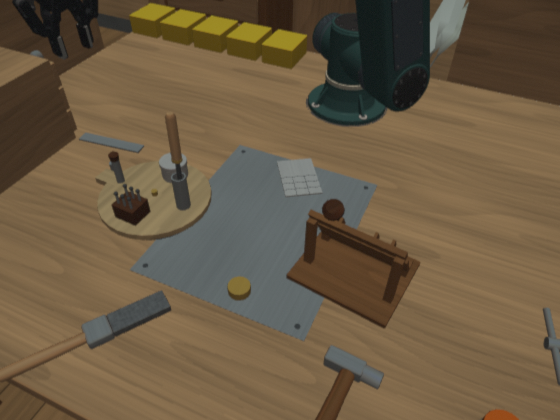

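The file stands in the tube (180,190), the stand is home, the graver (333,210) is in place and the arm is clear.

```bash
python3 -c "
from plant import env
print(env.close_job())"
```

```text
the job is handed in; nothing more can be done
None
```

The job is handed in: the file stands on the tube's floor, the stand is turned home against the stop post and released, and the graver is still in the rack; the hand-in returned no verdict, so this rests on my last measurements and picture.

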